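# Knock two resin-mounted specimens out of their polishing holder

### The job

Unload the two-cell polishing holder: take it by its central grip, feel for the two ejector posts of the knock-out stand with the holes in its floor, and press it down over them until it sits fully home on the stand and both specimens have been pushed up out of their cells; do not force it down where the posts do not enter. Then lift out both raised specimens and stand them upright, not turned over, in the white tray. Leave the empty holder seated on the stand and do not disturb the other things on the bench.

Things in the scene. Friction and masses are not known exactly. Their poses are not given: they have to be found in the camera images.
- holder: Aluminium specimen holder, 182 mm long (x) plus a plunger screw sticking out 13 mm at each end, 52 mm wide, 94 mm high, about 0.5 kg. Two round cells at x = -65 and +65 mm, outside diameter 52, bore 42, height 54 mm, joined by a web, with a grey flat-sided grip in the middle. Origin: centre of the underside, z up.
- holder_grip (a point): Centre of the holder's grey grip, 74 mm above the holder's underside. The grip is 24 mm thick (along the holder's y: close the fingers along y), 40 mm long (x) and reaches from 50 to 94 mm above the underside. Axes as the holder's.
- hole_a (a point): Centre, at the underside, of the round ejector hole (diameter 20 mm, not to be seen from above) in the 6 mm thick floor of the cell at x = -65 mm. In each cell a spring plunger 16 mm above the underside presses on the specimen's side: it takes about 4 to 9 N to start a specimen up; after 11 mm of rise the plunger springs out below it and the drag is gone.
- hole_b (a point): The like ejector hole of the cell at x = +65 mm.
- specimen_a_centre (a point): Centre of the specimen in the cell at x = -65 mm: a cream resin cylinder, diameter 40, height 45 mm, about 0.1 kg, a small steel piece showing in its top face; z up its axis. It starts on the cell's floor, its top 3 mm below the rim, where it cannot be gripped; with the holder fully home on the stand its top is 29 mm above the rim.
- specimen_b_centre (a point): Centre of the like specimen in the cell at x = +65 mm.
- specimen_a: The specimen in the cell at x = -65 mm; origin: centre of its underside.
- specimen_b: The specimen in the cell at x = +65 mm; origin: centre of its underside.
- stand: Knock-out stand, fixed to the bench: grey base 226 (x) by 96 (y) by 14 mm; along its x axis runs a locked steel slide with two upright ejector posts, 130 mm apart, diameter 16 mm, chamfered 2 mm at the top. Origin: centre of the base's underside. The holder fits either way round, its x axis along the stand's.
- stand_centre_62 (a point): Above the stand's centre at the height of the post tops, 62 mm over the bench. The posts stand at y = 0, x = d - 65 and d + 65 mm in the stand's frame; the slide was locked at any d from -7 to +7 mm and d is not reported: see it or feel for it. With the holes off the posts the holder's underside stops on them here, 62 mm over the bench; with the posts in the holes it goes on down.
- stand_seat (a point): Middle of the seat: stand's centre, 24 mm above the bench, at the flat top of the slide, where the holder's underside rests when fully home. With the posts in the holes the underside goes freely from 62 down to 56 mm over the bench; there the posts meet the specimens, and it must be pressed, with 8 to 20 N in all counting the holder's weight, down to 24 mm.
- tray_floor (a point): Centre of the floor of the white specimen tray, fixed to the bench: 190 mm (x) by 112 mm (y), rim 19 mm above the bench, inside 182 by 104 mm; this point is on the grey liner, 6 mm above the bench. Both specimens have room side by side along x, for example 40 mm either side of this point.
- tray: The tray; origin: centre of its underside, axes as at its floor.
- immersion_oil: Bystander: small brown bottle with a black cap, diameter 26 mm, 64 mm tall; origin: centre of its underside.
- eyepiece: Bystander: spare eyepiece standing on its barrel, diameter 34 mm, 50 mm tall; origin: centre of its underside.
- coverslips: Bystander: card box, 54 x 53 x 20 mm, origin: centre of its underside.
- tape_roll: Bystander: roll of tape lying flat, diameter 98 mm, 25 mm high; origin: centre of its underside.

How it is judged:
By the outcome, as a careful person would: the job done as asked, in the order asked, and still so for the second after the job is handed in, with the robot touching nothing.
It also fails if it takes over 64 s, if anything falls off the work surface, if the arm or the gripper's body presses on something with over 40 N, if the wrist force passes 120 N, or if a joint passes its speed limit or range.

### The arm

A 7-joint arm with a two-finger parallel gripper is mounted at the origin on a cart in front of the work surface, level with it; the furniture and walls round the work are solid. World frame = base frame: x ahead of the robot, y to its left, z up, the work surface at z = 0. Lengths are in mm, angles in rad, forces in N, time in s.
With the tool pointing down it reaches from about 400 to 875 mm from the base axis. Payload 4.4 kg.
Tool frame: the origin (TCP) lies at the very end of the fingers, on their centre line; the grasp point (between the pads) lies 19 mm behind it (ctrl.grip_point_offset is the distance from the TCP to the grasp point, in mm); z points along the fingers, y is the line along which they close (so a half turn about z gives the same grasp; the last joint's range is limited). The gripper opens to 85 mm and grips with 20 to 120 N. Pads are 22 mm wide; open, the fingers measure 114 mm over their backs; the gripper's body (76 mm by 85 mm) begins 54 mm behind the grasp point. The pads swing forward as they close: fully open they stand 13 mm farther back than shut.
Start: joints at [-1.39, 0.628, 0.038, 1.517, -0.027, 0.996, -0.02], TCP at [158.771, 630.325, 231.313] pointing down, gripper open.
Joint ranges: [-3.06, 3.06], [-0.37, 2.12], [-1.25, 1.32], [0.18, 2.47], [-1.1, 4.24], [0.23, 1.98], [-2.94, 2.94]. Speed limits (rad/s): [2.57, 2.57, 3.14, 3.14, 3.14, 3.14, 3.14].

### API

Orientations are given as [roll, pitch, yaw] about the fixed x, y, z axes, in that order (R = Rz(yaw) Ry(pitch) Rx(roll)).
In Python, from cell import ctrl gives the robot as it stands.
- The arm moves only by the tool jog_arm, never from a script. Its argument "increments" is one flat list of numbers, 7 for each row, row after row: the finger opening in cm, from 0 to 8.54, then the shift along the tool's x, y, z in cm, then the turn, a rotation vector about the tool's x, y, z in degrees. In form: [fingers, x, y, z, rx, ry, rz, fingers, x, y, z, rx, ry, rz, ...]. A call has 1 to 20 rows; each row is the pose to reach, as a shift and turn from the pose commanded when the call began, along the tool's axes at that moment; what a row does not reach only later rows make up. A row lasts 1/10 s, in which the tool goes at most 50 mm and 8.59 degrees, less where a joint would pass 70% of its speed; a pose out of reach is approached as far as the arm can. A call with a gripper value outside its range is refused whole. The fingers move at their own pace and stop on an object; the grip force is fixed at half the most. Time passes only in rows, so rows that repeat a pose let the fingers close. It gives the time, the measured TCP pose, the force, the opening and the grip force at its end, in the units of the state.
- ctrl.read_state(): the state, without advancing time (a new reading comes with each control period).
- ctrl.get_image(name): name is "scene" or "top" or "wrist"; returns the picture (400x640x3 uint8, red, green, blue); there is no depth.
- ctrl.camera_params(name): a dict with "fx", "fy", "cx", "cy" (pixels), "extrinsics" (4x4, takes a point from world to camera coordinates). Camera axes: x right, y down, z forward; pixel columns grow to the right and rows downward; lengths in mm; the calibration is good to about 2 mm. A picture is of the moment at which its call begins: read the wrist's pose just before it. camera_params takes no time and is no camera call; for the wrist camera it gives the pose at the moment of the call.
- ctrl.finish_job(): hands the job in; it is judged then, once.
The state is a dict: "clock": time; "qpos": joint angles; "qd": joint speeds; "tau": joint torques, N m; "eef_pos": TCP position; "tool_rot": TCP orientation; "force": force on the tool from outside, world axes, zero at the start; "torque": the same for the moment, N m; "width": finger opening in mm; "gripper_force": force on a finger pad.
Only numpy, scipy, OpenCV 4.12 (cv2) and the standard library are available. Lean on these libraries where they do the work, as an engineer would, in place of code of your own. Each camera call takes 0.05 s, during which the arm holds its last target. There are 200 camera calls.

## Working session

There is one attempt and no reset: what is moved stays moved. The work goes in short steps, Python scripts to look and compute and a tool call to move; the robot and the scene stay as the last step left them, time stands still between calls to the robot, and variables do not carry over. Pictures are saved under pics/ and viewed, at most 10 in all, crops included, and the job is handed in when it is done.

Besides the shell and the picture viewer there is one more tool, called after "Request:" as name(argument=value, ...) on one line, values as JSON. jog_arm: Moves the arm, as the interface text tells. Its arguments: {"type":"object","properties":{"increments":{"type":"array","items":{"type":"number"}}},"required":["increments"]}

```bash
ls; mkdir -p pics; python3 - <<'E'
from cell import ctrl
import cv2
s=ctrl.read_state();print(s)
for n in("top","scene"):
    cv2.imwrite(f"pics/{n}0.png",cv2.cvtColor(ctrl.get_image(n),cv2.COLOR_RGB2BGR));p=ctrl.camera_params(n);print(n,p)
E
```

```text
pics
{'clock': 0.0, 'qpos': array([-1.38979089,  0.62933618,  0.03840438,  1.51838389, -0.02701102,
        0.99629659, -0.02001868]), 'qd': array([ 5.50651861e-04, -6.23185713e-05,  5.43041251e-04,  2.33305361e-04,
        4.44462467e-05,  7.69492401e-04,  2.59912631e-04]), 'tau': array([-5.53980335e-04, -5.63407195e+01,  1.22596655e+00, -1.93456417e+01,
        1.09462984e-02,  1.02675083e-02,  1.06324259e-05]), 'eef_pos': array([158.59294295, 629.70277947, 230.38976803]), 'tool_rot': array([-3.13968517e+00, -6.25842970e-06,  2.89479257e+00]), 'force': array([ 0.00456846, -0.26573201, -0.0972071 ]), 'torque': array([-0.01513901,  0.00682837,  0.09987926]), 'gripper_force': 0.0, 'width': 85.42424862316506}
top {'fx': 453.186840613155, 'fy': 453.186840613155, 'cx': 317.28985904557624, 'cy': 199.1826083208762, 'extrinsics': array([[-1.93649602e-02, -9.99806169e-01, -3.55288667e-03,
         1.41103967e+01],
       [-9.83108778e-01,  1.96881624e-02, -1.81960181e-01,
         5.18114853e+02],
       [ 1.81994861e-01, -3.07775902e-05, -9.83299481e-01,
         1.20500883e+03],
       [ 0.00000000e+00,  0.00000000e+00,  0.00000000e+00,
         1.00000000e+00]])}
scene {'fx': 468.3660818273368, 'fy': 468.3660818273368, 'cx': 318.87262594826433, 'cy': 202.01532367252182, 'extrinsics': array([[-7.14176965e-01, -6.99528475e-01,  2.47219605e-02,
         3.48921808e+02],
       [-3.20325734e-01,  2.95222098e-01, -9.00130733e-01,
         2.34318135e+02],
       [ 6.22368610e-01, -6.50771715e-01, -4.34917795e-01,
         1.25232306e+03],
       [ 0.00000000e+00,  0.00000000e+00,  0.00000000e+00,
         1.00000000e+00]])}
```

View pics/top0.png

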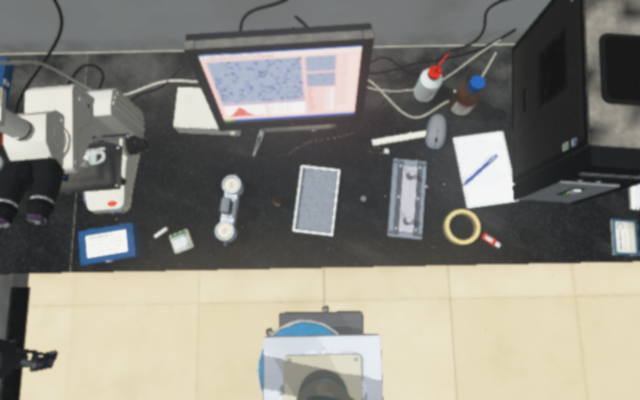

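View pics/scene0.png

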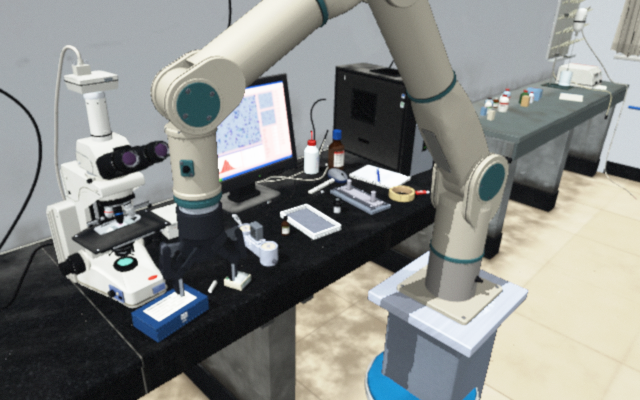

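The top view shows the holder at px (229,208), the tray at (317,200) and the stand at (408,198), all roughly along world x. The bystanders lie near the holder and the stand.

```bash
cat > h.py <<'E'
from cell import ctrl
import cv2, numpy as np
from scipy.spatial.transform import Rotation as R
def ray(p,u,v,z):
    E=p["extrinsics"]; Rm=E[:3,:3]; c=-Rm.T@E[:3,3]
    d=Rm.T@np.array([(u-p["cx"])/p["fx"],(v-p["cy"])/p["fy"],1.])
    return c+d*(z-c[2])/d[2]
def proj(p,X):
    q=p["extrinsics"][:3,:3]@np.array(X,float)+p["extrinsics"][:3,3]
    return np.array([p["fx"]*q[0]/q[2]+p["cx"],p["fy"]*q[1]/q[2]+p["cy"]])
def goto(xyz,yaw,s=None):
    "rows: shift cm, rotvec deg in the tool axes for a tool-down pose; yaw = tool yaw"
    s=s or ctrl.read_state(); R0=R.from_euler("xyz",s["tool_rot"])
    R1=R.from_euler("xyz",[np.pi,0,yaw])
    return np.round(R0.inv().apply(np.array(xyz)-s["eef_pos"])/10,2), np.round(np.degrees((R0.inv()*R1).as_rotvec()),2)
def save(n,im): cv2.imwrite(f"pics/{n}.png",cv2.cvtColor(im,cv2.COLOR_RGB2BGR))
E
python3 - <<'E'
from h import *
im=cv2.imread("pics/top0.png"); p=ctrl.camera_params("top")
c=im[150:250,140:340+160]; cv2.imwrite("pics/topc.png",cv2.resize(c[:,70:290],None,fx=3.6,fy=3.6,interpolation=cv2.INTER_CUBIC))
hsv=cv2.cvtColor(im,cv2.COLOR_BGR2HSV)
for n,u,v,z in[("A",232,184,51),("B",226,232,51),("tray",317,200,19),("stand",408,198,14),("tape",462,227,25),("oil",277,203,60),("eye",363,199,50),("cov",180,240,20)]: print(n,ray(p,u,v,z).round())
print(ctrl.camera_params("wrist"))
E
```

```text
A [565. 240.  51.]
B [432. 254.  51.]
tray [521.   5.  19.]
stand [ 523. -254.   14.]
tape [ 436. -397.   25.]
oil [508. 114.  60.]
eye [ 516. -122.   50.]
cov [416. 388.  20.]
{'fx': 341.09996923524494, 'fy': 341.09996923524494, 'cx': 318.902258614372, 'cy': 196.3782905058548, 'extrinsics': array([[ 2.44202326e-01,  9.69722623e-01, -1.80501417e-03,
        -6.50468587e+02],
       [ 9.27817925e-01, -2.33107505e-01,  2.91229789e-01,
        -3.86786006e+01],
       [ 2.81991352e-01, -7.27937162e-02, -9.56651427e-01,
         3.80052429e+02],
       [ 0.00000000e+00,  0.00000000e+00,  0.00000000e+00,
         1.00000000e+00]])}
```

View pics/topc.png

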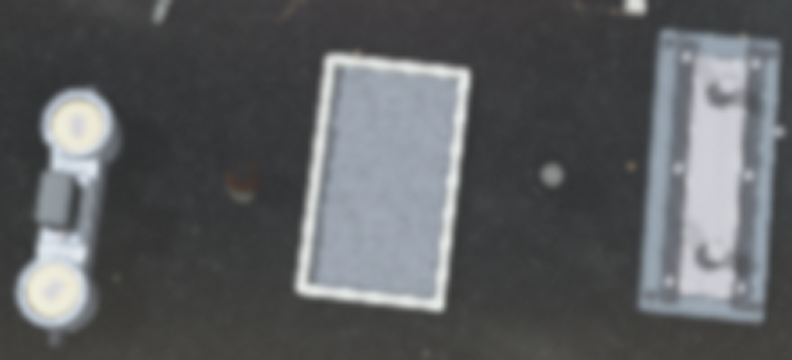

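The crop shows the cells at top px (231.7,184.7) and (225.3,230.6), and the stand with both posts. All three long items are yawed about -0.1 rad. I'll move above the holder for a closer look.

```bash
python3 - <<'E'
from h import *
print(goto([500,247,240],3.037))
p=ctrl.camera_params("top")
g=lambda x,y,z:ray(p,210+x/3.6,150+y/3.6,z).round(1)
print(g(78,125,51),g(55,290,51)); print("tray",[g(*q,19) for q in[(328,55),(469,70),(441,309),(297,292)]]); print("stand",[g(*q,14) for q in[(662,32),(779,42),(763,322),(640,310)]])
E
```

```text
(array([-42.45, -28.78,  -0.9 ]), array([-0.1 , -0.01, -8.15]))
[563.2 240.6  51. ] [435.8 256.1  51. ]
tray [array([623.4,  48.4,  19. ]), array([608.8, -63.6,  19. ]), array([418.9, -36.5,  19. ]), array([434.3,  74.9,  19. ])]
stand [array([ 638.3, -219.3,   14. ]), array([ 628.1, -312.5,   14. ]), array([ 404.4, -285.9,   14. ]), array([ 415.6, -191.1,   14. ])]
```

Request:
jog_arm(increments=[8.5,-42.5,-28.8,-0.9,0,0,-8.2,8.5,-42.5,-28.8,-0.9,0,0,-8.2,8.5,-42.5,-28.8,-0.9,0,0,-8.2,8.5,-42.5,-28.8,-0.9,0,0,-8.2,8.5,-42.5,-28.8,-0.9,0,0,-8.2,8.5,-42.5,-28.8,-0.9,0,0,-8.2,8.5,-42.5,-28.8,-0.9,0,0,-8.2,8.5,-42.5,-28.8,-0.9,0,0,-8.2,8.5,-42.5,-28.8,-0.9,0,0,-8.2,8.5,-42.5,-28.8,-0.9,0,0,-8.2,8.5,-42.5,-28.8,-0.9,0,0,-8.2,8.5,-42.5,-28.8,-0.9,0,0,-8.2,8.5,-42.5,-28.8,-0.9,0,0,-8.2,8.5,-42.5,-28.8,-0.9,0,0,-8.2])

```text
clock: 1.5
eef_pos: [498.9, 249.4, 240.1]
tool_rot: [3.141, -0.001, 3.041]
force: [-0.3, 0.4, -0.1]
width: 85.0
gripper_force: 0.0
```

```bash
python3 - <<'E'
from h import *
p=ctrl.camera_params("wrist"); im=ctrl.get_image("wrist"); save("w1",im)
hsv=cv2.cvtColor(im,cv2.COLOR_RGB2HSV)
m=((hsv[...,0]>12)&(hsv[...,0]<40)&(hsv[...,1]>25)&(hsv[...,2]>150)).astype(np.uint8)
n,l,st,c=cv2.connectedComponentsWithStats(m)
P=[]
for i in range(1,n):
    if st[i,4]>300: P.append(ray(p,*c[i],51)); print(st[i],c[i].round(1),P[-1].round(1))
E
```

```text
[   0    0  161   35 4100] [69.7 13. ] [337.5  47.9  51. ]
```

View pics/w1.png

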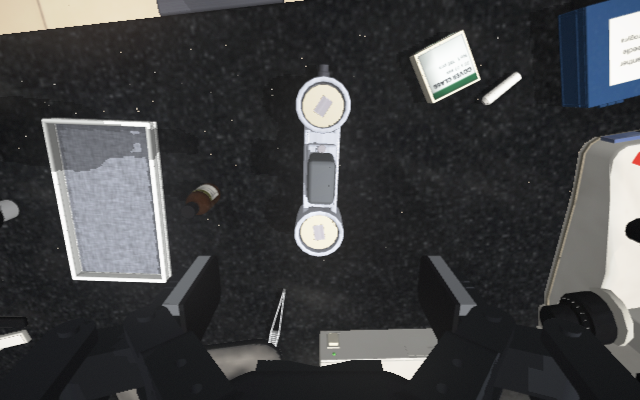

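The wrist view shows the specimens at px (323,105) and (319,232), with the grip between them. The oil bottle is at (203,198), well clear of the fingers.

```bash
python3 - <<'E'
from h import *
p=ctrl.camera_params("wrist"); im=cv2.imread("pics/w1.png")[...,::-1].astype(int)
m=((im[...,0]-im[...,2]>12)&(im[...,0]>150)).astype(np.uint8); m[:, :280]=0; m[:,365:]=0
m=cv2.morphologyEx(m,cv2.MORPH_CLOSE,np.ones((15,15)))
P=[]
for c in cv2.findContours(m,0,2)[0]:
    if cv2.contourArea(c)>500:
        e=cv2.fitEllipse(cv2.convexHull(c)); P.append(ray(p,*e[0],51)); print(e,P[-1].round(1))
a,b=P; c=(a+b)/2; d=a-b if a[0]>b[0] else b-a; y=np.arctan2(d[1],d[0]); print(c,np.linalg.norm(d),y)
for z in(150,55): print(goto([c[0],c[1],z],y+np.pi))
E
```

```text
((318.56475830078125, 231.798095703125), (33.79697036743164, 37.791107177734375), 88.18224334716797) [565.2 243.8  51. ]
((322.6756896972656, 105.53819274902344), (41.84697341918945, 42.73529052734375), 13.600647926330566) [437.8 260.5  51. ]
[501.48557615 252.14550798  51.        ] 128.42410064287182 -0.13039554045362534
(array([-0.23,  0.3 ,  9.02]), array([ 0.04, -0.07,  1.73]))
(array([-0.24,  0.3 , 18.52]), array([ 0.04, -0.07,  1.73]))
```

Request:
jog_arm(increments=[8.5,-0.2,0.3,4,0,0,1.7,8.5,-0.2,0.3,8,0,0,1.7,8.5,-0.2,0.3,12,0,0,1.7,8.5,-0.2,0.3,16,0,0,1.7,8.5,-0.2,0.3,18.5,0,0,1.7,8.5,-0.2,0.3,18.5,0,0,1.7,8.5,-0.2,0.3,18.5,0,0,1.7,4,-0.2,0.3,18.5,0,0,1.7,1.5,-0.2,0.3,18.5,0,0,1.7,1.5,-0.2,0.3,18.5,0,0,1.7,1.5,-0.2,0.3,18.5,0,0,1.7,1.5,-0.2,0.3,18.5,0,0,1.7,1.5,-0.2,0.3,18.5,0,0,1.7,1.5,-0.2,0.3,18.5,0,0,1.7])

```text
clock: 2.95
eef_pos: [503.3, 250.4, 56.1]
tool_rot: [3.141, 0.001, 3.008]
force: [-0.5, 1.1, 5.9]
width: 23.5
gripper_force: 59.4
```

Request:
jog_arm(increments=[1.5,0,0,-2,0,0,0,1.5,0,0,-5,0,0,0,1.5,0,0,-8,0,0,0,1.5,0,0,-11,0,0,0,1.5,0,0,-11,0,0,0,1.5,0,0,-11,0,0,0])

```text
clock: 3.55
eef_pos: [502.0, 249.5, 164.3]
tool_rot: [-3.141, -0.001, 3.008]
force: [0.3, -0.1, -7.7]
width: 23.3
gripper_force: 60.5
```

```bash
cat >> h.py <<'E'
def cells(im,z,p):
    im=im.astype(int); m=((im[...,0]-im[...,2]>12)&(im[...,0]>150)).astype(np.uint8); m[:, :240]=0; m[:,400:]=0
    m=cv2.morphologyEx(m,cv2.MORPH_CLOSE,np.ones((15,15))); P=[]
    for c in cv2.findContours(m,0,2)[0]:
        if cv2.contourArea(c)>500:
            e=cv2.fitEllipse(cv2.convexHull(c)); P.append(ray(p,*e[0],z)); print(np.round(e[0],1),P[-1].round(1))
    return P
E
python3 - <<'E'
from h import *
s=ctrl.read_state();p=ctrl.camera_params("wrist"); im=ctrl.get_image("wrist"); save("w2",im)
print(s["eef_pos"],s["tool_rot"],s["force"],s["width"])
P=cells(im,51+s["eef_pos"][2]-56.1,p); T=R.from_euler("xyz",s["tool_rot"])
for q in P: print(T.inv().apply(q-s["eef_pos"]))
print(s["qpos"])
E
```

```text
[502.02743122 249.54132214 164.34779301] [-3.14069303e+00 -1.25592831e-03  3.00821008e+00] [ 0.31602273 -0.11459516 -7.73642087] 23.253865673960522
[319.1 351.1] [558.5 243.4 159.2]
[318.8 109.1] [435.9 259.7 159.2]
[-56.80222853   1.47548334   5.02733911]
[66.86538568  1.3215926   5.18279536]
[-0.52735204  0.58609139  0.0243706   1.83842714 -0.02051291  0.71885999
  0.94582579]
```

View pics/w2.png

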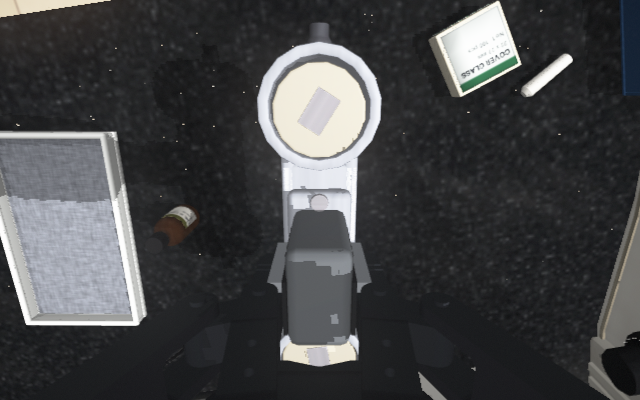

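The view shows the near cell at px (319,109), square in the grip; the far cell is hidden. The holder is held straight. I'll go beside the stand, keeping it in view at the left.

```bash
python3 - <<'E'
from h import *
print(goto([515,-110,200],np.pi-0.122))
E
```

```text
(array([ -6.12, -35.42,  -3.59]), array([-0.13, -0.18, -0.65]))
```

Request:
jog_arm(increments=[1.5,-0.8,-4,-3.6,0,0,-0.3,1.5,-1.6,-8,-3.6,0,0,-0.7,1.5,-2.3,-12,-3.6,0,0,-0.7,1.5,-3,-16,-3.6,0,0,-0.7,1.5,-3.7,-20,-3.6,0,0,-0.7,1.5,-4.4,-24,-3.6,0,0,-0.7,1.5,-5.1,-28,-3.6,0,0,-0.7,1.5,-5.6,-32,-3.6,0,0,-0.7,1.5,-6.1,-35.4,-3.6,0,0,-0.7,1.5,-6.1,-35.4,-3.6,0,0,-0.7,1.5,-6.1,-35.4,-3.6,0,0,-0.7,1.5,-6.1,-35.4,-3.6,0,0,-0.7,1.5,-6.1,-35.4,-3.6,0,0,-0.7])

```text
clock: 4.9
eef_pos: [515.8, -107.3, 200.4]
tool_rot: [3.141, -0.002, 3.023]
force: [-0.7, 0.2, -6.9]
width: 23.5
gripper_force: 62.6
```

```bash
python3 - <<'E'
from h import *
s=ctrl.read_state();p=ctrl.camera_params("wrist"); im=ctrl.get_image("wrist"); save("w3",im)
np.savez("w3.npz",**p,pos=s["eef_pos"],rot=s["tool_rot"])
print(s["eef_pos"],s["tool_rot"],s["force"])
for q in[(523,-250,14)]: print(proj(p,q))
E
```

```text
[ 515.80625444 -107.34725656  200.44641423] [ 3.14081895e+00 -1.85854124e-03  3.02281375e+00] [-0.67582136  0.22305971 -6.89792049]
[177.65797141 194.12236976]
```

View pics/w3.png

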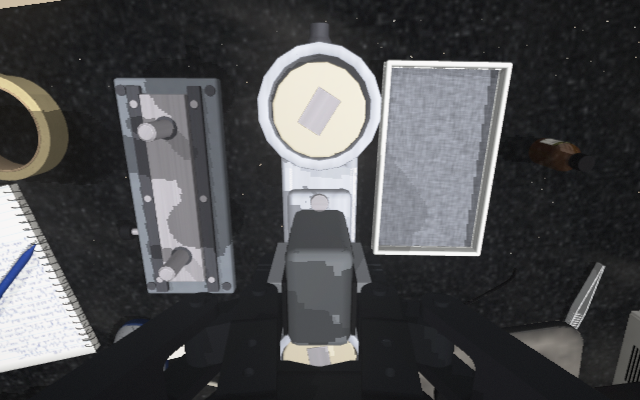

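The two posts are visible, with tops near px (150,131) and (169,271). I'll enlarge that area.

```bash
python3 - <<'E'
from h import *
im=cv2.imread("pics/w3.png"); cv2.imwrite("pics/w3c.png",cv2.resize(im[70:300,100:250],None,fx=2.6,fy=2.6,interpolation=cv2.INTER_CUBIC))
E
```

```text
(no output)
```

View pics/w3c.png

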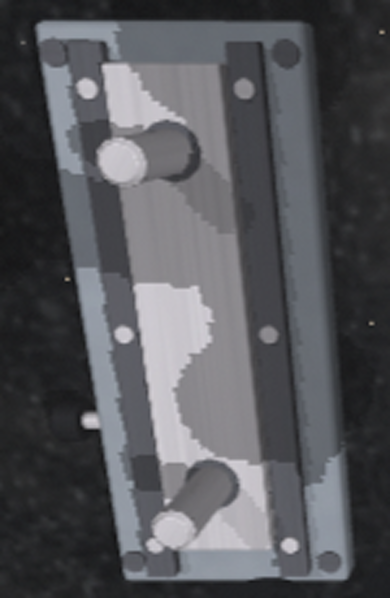

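Post tops are at crop (121,162) and (173,530), i.e. full px (146.5,132.3) and (166.5,273.8).

```bash
python3 - <<'E'
from h import *
p=dict(np.load("w3.npz")); f=lambda x,y,z:ray(p,100+x/2.6,70+y/2.6,z)
a,b=f(121,162,62),f(173,530,62); print(a,b,np.linalg.norm(a-b),np.arctan2(*(b-a)[1::-1]))
C=[f(*q,14) for q in[(38,25),(303,25),(350,578),(127,578)]]; print(np.round(C,1),np.mean(C,0), np.linalg.norm(C[0]-C[1]),np.linalg.norm(C[0]-C[3]))
P=cells(cv2.imread("pics/w3.png")[...,::-1],51+p["pos"][2]-56.1,p)
T=R.from_euler("xyz",p["rot"]);
# near cell relative to tool; place hole over near post
off=T.inv().apply(P[-1]-p["pos"]); print("cell in tool",off)
yaw=np.pi-0.122; T1=R.from_euler("xyz",[np.pi,0,yaw]); m=(a+b)/2
for y0 in(0,off[1]):
    xyz=m-T1.apply([off[0]-65,y0,0]); xyz[2]=62+56+8; print(xyz,goto(xyz,yaw))
E
```

```text
[ 456.88341627 -240.51534365   62.        ] [ 585.51963807 -256.28122492   62.        ] 129.59876763012204 -0.12195354632223991
[[ 409.3 -281.3   14. ]
 [ 420.3 -188.8   14. ]
 [ 641.  -214.4   14. ]
 [ 629.8 -308.4   14. ]] [ 525.09051903 -248.21658959   14.        ] 93.22705874635538 222.17499453174128
[319.6 351.4] [ 572.5 -112.3  195.3]
[318.7 109.1] [449.6 -98.1 195.3]
cell in tool [66.83817752  1.31241397  5.22524744]
[ 523.02604193 -248.62198605  126.        ] (array([ -2.38, -13.93,   7.46]), array([ 0.03, -0.07,  0.18]))
[ 522.86632432 -249.92464514  126.        ] (array([ -2.38, -14.06,   7.46]), array([ 0.03, -0.07,  0.18]))
```

Request:
jog_arm(increments=[1.5,-0.7,-4,0,0,0,0.2,1.5,-1.4,-8,0,0,0,0.2,1.5,-2,-12,1,0,0,0.2,1.5,-2.4,-14.05,3,0,0,0.2,1.5,-2.4,-14.05,5,0,0,0.2,1.5,-2.4,-14.05,7.2,0,0,0.2,1.5,-2.4,-14.05,7.2,0,0,0.2,1.5,-2.4,-14.05,7.2,0,0,0.2,1.5,-2.4,-14.05,7.2,0,0,0.2])

```text
clock: 5.85
eef_pos: [524.3, -251.2, 130.5]
tool_rot: [-3.141, 0.002, 3.018]
force: [0.2, -1.1, -6.0]
width: 23.2
gripper_force: 63.0
```

```bash
python3 - <<'E'
from h import *
s=ctrl.read_state();print(s["eef_pos"],s["tool_rot"],s["force"],s["torque"]); print(goto([522.9,-249.8,114],np.pi-0.122))
E
```

```text
[ 524.2903296  -251.21443508  130.51175148] [-3.14096811e+00  2.34387155e-03  3.01805690e+00] [ 0.22666807 -1.11975054 -6.00028785] [-0.00112679 -0.00230667 -0.01499022]
(array([0.16, 0.12, 1.65]), array([-0.04,  0.13, -0.09]))
```

Request:
jog_arm(increments=[1.5,0.15,0.12,0.4,0,0,0,1.5,0.15,0.12,0.8,0,0,0,1.5,0.15,0.12,0.8,0,0,0,1.5,0.15,0.12,1.0,0,0,0,1.5,0.15,0.12,1.2,0,0,0,1.5,0.15,0.12,1.4,0,0,0,1.5,0.15,0.12,1.5,0,0,0,1.5,0.15,0.12,1.5,0,0,0,1.5,0.15,0.12,1.5,0,0,0])

```text
clock: 6.75
eef_pos: [521.7, -250.0, 114.3]
tool_rot: [3.142, -0.0, 3.017]
force: [-0.5, 0.1, -6.6]
width: 23.3
gripper_force: 63.0
```

The underside is at about 58 mm with no contact, so the posts have entered. I'll press on.

Request:
jog_arm(increments=[1.5,0,0,0.2,0,0,0,1.5,0,0,0.4,0,0,0,1.5,0,0,0.6,0,0,0,1.5,0,0,0.8,0,0,0,1.5,0,0,1.0,0,0,0,1.5,0,0,1.0,0,0,0])

```text
clock: 7.35
eef_pos: [521.9, -250.2, 105.0]
tool_rot: [-3.141, 0.001, 3.017]
force: [-1.8, -0.1, 1.0]
width: 23.5
gripper_force: 64.1
```

Request:
jog_arm(increments=[1.5,0,0,0.3,0,0,0,1.5,0,0,0.6,0,0,0,1.5,0,0,0.9,0,0,0,1.5,0,0,1.2,0,0,0,1.5,0,0,1.5,0,0,0,1.5,0,0,1.8,0,0,0,1.5,0,0,2.1,0,0,0,1.5,0,0,2.3,0,0,0,1.5,0,0,2.4,0,0,0,1.5,0,0,2.4,0,0,0])

```text
clock: 8.35
eef_pos: [521.7, -249.9, 80.2]
tool_rot: [3.142, -0.0, 3.017]
force: [0.4, -0.3, -4.1]
width: 23.1
gripper_force: 63.3
```

Request:
jog_arm(increments=[1.5,0,0,0.05,0,0,0,1.5,0,0,0.1,0,0,0,1.5,0,0,0.15,0,0,0,1.5,0,0,0.15,0,0,0])

```text
clock: 8.75
eef_pos: [521.7, -249.9, 80.1]
tool_rot: [-3.142, 0.0, 3.017]
force: [-2.1, 2.5, 7.6]
width: 23.5
gripper_force: 65.1
```

The force rose by 12 N within 0.1 mm, so the holder is home. I'll release and rise.

Request:
jog_arm(increments=[1.5,0,0,-0.1,0,0,0,4,0,0,-0.1,0,0,0,6,0,0,-0.1,0,0,0,8.5,0,0,-0.1,0,0,0,8.5,0,0,-0.1,0,0,0,8.5,0,0,-0.1,0,0,0,8.5,0,0,-3,0,0,0,8.5,0,0,-7,0,0,0,8.5,0,0,-11,0,0,0,8.5,0,0,-14,0,0,0,8.5,0,0,-14,0,0,0,8.5,0,0,-14,0,0,0])

```text
clock: 9.95
eef_pos: [521.8, -250.0, 219.2]
tool_rot: [-3.141, 0.001, 3.017]
force: [-0.2, -0.5, -0.2]
width: 85.6
gripper_force: 0.0
```

```bash
python3 - <<'E'
from h import *
s=ctrl.read_state();p=ctrl.camera_params("wrist"); im=ctrl.get_image("wrist"); save("w4",im)
print(s["eef_pos"],s["tool_rot"],s["force"],s["width"])
P=cells(im,107,p); print(np.linalg.norm(P[0]-P[1]))
E
```

```text
[ 521.78488471 -250.00881562  219.22130554] [-3.14132000e+00  1.03587166e-03  3.01694299e+00] [-0.18864307 -0.50069054 -0.15526625] 85.60784152942408
[319.4 261.9] [ 582.9 -255.9  107. ]
[318.9 102.2] [ 455.7 -240.4  107. ]
128.07283335427164
```

View pics/w4.png

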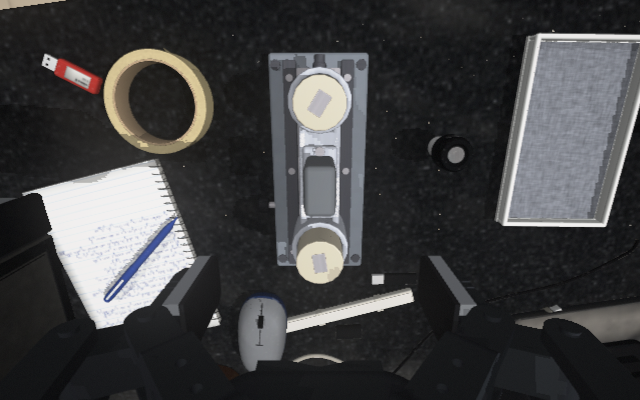

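Both specimens stand raised, with tops at px (319,102) and (319,262), and the holder sits square on the stand. I'll take the near specimen first.

Request:
jog_arm(increments=[8.5,3,0,2,0,0,0,8.5,6.7,0,4,0,0,0,8.5,6.7,0,7,0,0,0,8.5,6.7,0,10,0,0,0,8.5,6.7,0,12.5,0,0,0,8.5,6.7,0,13.9,0,0,0,8.5,6.7,0,13.9,0,0,0,8.5,6.7,0,13.9,0,0,0,6,6.7,0,13.9,0,0,0,5,6.7,0,13.9,0,0,0,3.5,6.7,0,13.9,0,0,0,3.5,6.7,0,13.9,0,0,0,3.5,6.7,0,13.9,0,0,0,3.5,6.7,0,13.9,0,0,0])

```text
clock: 11.4
eef_pos: [455.6, -241.8, 80.7]
tool_rot: [-3.141, 0.001, 3.017]
force: [0.6, 0.4, 6.1]
width: 38.4
gripper_force: 59.6
```

```bash
python3 - <<'E'
from h import *
p=dict(np.load("w3.npz"))
C=np.array([ray(p,*q,19) for q in[(383,62),(511,64),(480,254),(374,248)]]); print(C.round(),C.mean(0))
t=C.mean(0)*.5+.5*np.array([523.5,7.5,19]); yaw=-0.14; u=np.array([np.cos(yaw),np.sin(yaw),0]); print(t)
s=ctrl.read_state(); print(s["eef_pos"],s["force"],s["width"])
for k in(-40,40):
  q=t+k*u; q[2]=40; print(q,goto(q,np.pi+yaw))
E
```

```text
[[424. -37.  19.]
 [439.  76.  19.]
 [623.  51.  19.]
 [603. -58.  19.]] [522.28105303   7.81495342  19.        ]
[522.89052651   7.65747671  19.        ]
[ 455.61744097 -241.83942634   80.7154696 ] [0.63731497 0.41428961 6.12054917] 38.39396085779297
[483.28188666  13.23920129  40.        ] (array([ 0.43, 25.66,  4.06]), array([-0.02,  0.07,  0.88]))
[562.49916636   2.07575212  40.        ] (array([-7.57, 25.53,  4.07]), array([-0.02,  0.07,  0.88]))
```

Request:
jog_arm(increments=[3.5,0,0,-2,0,0,0,3.5,0,0,-5,0,0,0,3.5,0,0,-8,0,0,0,3.5,0,2,-9,0,0,0.4,3.5,0.1,5,-9,0,0,0.9,3.5,0.2,9,-9,0,0,0.9,3.5,0.3,13,-9,0,0,0.9,3.5,0.4,17,-9,0,0,0.9,3.5,0.4,21,-9,0,0,0.9,3.5,0.4,24,-9,0,0,0.9,3.5,0.4,25.6,-7,0,0,0.9,3.5,0.4,25.6,-4,0,0,0.9,3.5,0.4,25.6,-1,0,0,0.9,3.5,0.4,25.6,2,0,0,0.9,3.5,0.4,25.6,4.3,0,0,0.9,3.5,0.4,25.6,4.8,0,0,0.9,3.5,0.4,25.6,4.8,0,0,0.9,3.5,0.4,25.6,4.8,0,0,0.9])

```text
clock: 13.2
eef_pos: [483.9, 12.9, 32.7]
tool_rot: [3.141, 0.002, 3.001]
force: [0.5, -1.1, 0.0]
width: 38.5
gripper_force: 60.4
```

Request:
jog_arm(increments=[3.5,0,0,0.3,0,0,0,3.5,0,0,0.5,0,0,0,3.5,0,0,0.65,0,0,0,3.5,0,0,0.75,0,0,0,3.5,0,0,0.75,0,0,0])

```text
clock: 13.7
eef_pos: [483.3, 12.9, 24.8]
tool_rot: [3.141, 0.001, 3.001]
force: [0.5, 0.4, 4.6]
width: 38.7
gripper_force: 61.0
```

Request:
jog_arm(increments=[4.2,0,0,0,0,0,0,5,0,0,0,0,0,0,6,0,0,0,0,0,0,6,0,0,0,0,0,0,6,0,0,-1,0,0,0,6,0,0,-4,0,0,0,8,0,0,-8,0,0,0,8.5,0,0,-12,0,0,0,8.5,0,0,-16,0,0,0,8.5,0,0,-16,0,0,0])

```text
clock: 14.7
eef_pos: [486.4, 13.0, 189.7]
tool_rot: [3.139, 0.01, 3.001]
force: [0.4, 0.7, -0.5]
width: 85.0
gripper_force: 0.0
```

```bash
python3 - <<'E'
from h import *
s=ctrl.read_state(); print(s["eef_pos"],s["force"],s["width"])
save("w5",ctrl.get_image("wrist"))
print(goto([584.4,-257.8,80],np.pi-0.124))
E
```

```text
[486.42972633  12.96728893 189.72334549] [ 0.37109838  0.68251569 -0.45496484] 84.97067385986368
(array([-13.58, -25.43,  10.79]), array([ 0.08,  0.36, -0.94]))
```

View pics/w5.png

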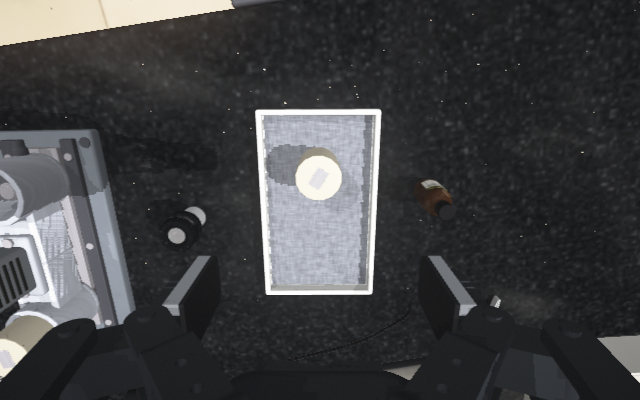

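The first specimen stands upright in the tray at px (318,178). Next is the far one.

Request:
jog_arm(increments=[8.5,-2,-4,0,0,0,-0.9,8.5,-4,-8,0,0,0,-0.9,8.5,-6,-12,0,0,0,-0.9,8.5,-8,-16,0,0,0,-0.9,8.5,-10.5,-20,0,0,0,-0.9,8.5,-12.5,-23.5,0,0,0,-0.9,8.5,-13.6,-25.4,0,0,0,-0.9,8.5,-13.6,-25.4,2,0,0,-0.9,8.5,-13.6,-25.4,4,0,0,-0.9,8.5,-13.6,-25.4,4,0,0,-0.9,8.5,-13.6,-25.4,4,0,0,-0.9])

```text
clock: 15.85
eef_pos: [581.5, -257.2, 143.5]
tool_rot: [3.141, -0.002, 3.017]
force: [-0.5, -0.0, 1.2]
width: 85.2
gripper_force: 0.0
```

```bash
python3 - <<'E'
from h import *
print(goto([584.4,-257.8,80],np.pi-0.124))
E
```

```text
(array([-0.31, -0.02,  6.35]), array([ 0.04, -0.13, -0.03]))
```

Request:
jog_arm(increments=[8.5,-0.2,0,2,0,0,0,8.5,-0.2,0,4,0,0,0,8.5,-0.2,0,5.5,0,0,0,8.5,-0.2,0,6.3,0,0,0,8.5,-0.2,0,6.3,0,0,0,8.5,-0.2,0,6.3,0,0,0,6,-0.2,0,6.3,0,0,0,5,-0.2,0,6.3,0,0,0,3.5,-0.2,0,6.3,0,0,0,3.5,-0.2,0,6.3,0,0,0,3.5,-0.2,0,6.3,0,0,0,3.5,-0.2,0,6.3,0,0,0])

```text
clock: 17.05
eef_pos: [584.6, -258.0, 82.1]
tool_rot: [-3.141, 0.001, 3.017]
force: [-0.3, 0.1, 5.0]
width: 38.3
gripper_force: 59.8
```

```bash
python3 - <<'E'
from h import *
print(goto([562.5,2.1,34],np.pi-0.14))
E
```

```text
(array([ 5.43, 25.54,  4.8 ]), array([-0.01,  0.05,  0.88]))
```

Request:
jog_arm(increments=[3.5,0,0,-2,0,0,0,3.5,0,0,-5,0,0,0,3.5,0,0,-8,0,0,0,3.5,0.4,2,-9,0,0,0.4,3.5,1,5,-9,0,0,0.9,3.5,2,9,-9,0,0,0.9,3.5,3,13,-9,0,0,0.9,3.5,4,17,-9,0,0,0.9,3.5,4.8,21,-9,0,0,0.9,3.5,5.4,24,-9,0,0,0.9,3.5,5.4,25.5,-7,0,0,0.9,3.5,5.4,25.5,-4,0,0,0.9,3.5,5.4,25.5,-1,0,0,0.9,3.5,5.4,25.5,2,0,0,0.9,3.5,5.4,25.5,4,0,0,0.9,3.5,5.4,25.5,4.8,0,0,0.9,3.5,5.4,25.5,4.8,0,0,0.9,3.5,5.4,25.5,4.8,0,0,0.9])

```text
clock: 18.85
eef_pos: [562.9, 1.8, 33.9]
tool_rot: [3.141, 0.001, 3.001]
force: [0.2, -0.3, -1.2]
width: 38.4
gripper_force: 60.9
```

Request:
jog_arm(increments=[3.5,0,0,0.3,0,0,0,3.5,0,0,0.5,0,0,0,3.5,0,0,0.65,0,0,0,3.5,0,0,0.75,0,0,0,3.5,0,0,0.75,0,0,0])

```text
clock: 19.35
eef_pos: [562.6, 1.9, 26.3]
tool_rot: [3.141, 0.001, 3.001]
force: [-1.1, 0.5, 2.8]
width: 38.1
gripper_force: 61.5
```

Touching the floor of the tray. I'll release and rise.

Request:
jog_arm(increments=[4.2,0,0,0,0,0,0,5,0,0,0,0,0,0,6,0,0,0,0,0,0,6,0,0,0,0,0,0,6,0,0,-1,0,0,0,6,0,0,-4,0,0,0,8,0,0,-8,0,0,0,8.5,0,0,-12,0,0,0,8.5,0,0,-16,0,0,0,8.5,0,0,-20,0,0,0,8.5,0,0,-20,0,0,0,8.5,0,0,-20,0,0,0])

```text
clock: 20.55
eef_pos: [562.7, 1.9, 227.4]
tool_rot: [3.141, 0.003, 3.001]
force: [-0.5, -0.4, -0.6]
width: 84.9
gripper_force: 0.0
```

```bash
python3 - <<'E'
from h import *
save("w6",ctrl.get_image("wrist"))
E
```

```text
(no output)
```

View pics/w6.png

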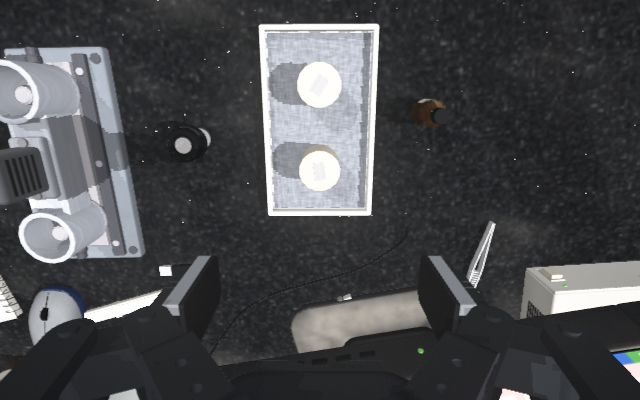

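Both specimens stand upright in the tray at px (319,85) and (319,170). The empty holder sits on the stand with the posts showing in its cells, and the bystanders in view are untouched.

```bash
python3 -c "
from cell import ctrl
print(ctrl.finish_job())"
```

```text
the job is handed in; nothing more can be done
None
```

The job is done and handed in at about 21 s: the empty holder sits fully home on the stand, both specimens stand upright in the white tray, and nothing else on the bench was disturbed as far as the pictures show.

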